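# Unstack the sample holders into their stage inserts

### The arm

A 6-joint arm with a two-finger parallel gripper is mounted at the origin on the work surface. World frame = base frame: x ahead of the robot, y to its left, z up, the work surface at z = 0. Lengths are in m, angles in degrees, forces in N, time in s.
With the tool pointing down it reaches from about 0.35 to 0.875 m from the base axis. Payload 4.2 kg.
Tool frame: the origin (TCP) lies between the finger pads; the fingertips stand 25 mm ahead of it and the grasp point (between the pads) lies 6 mm ahead of it (r.tips_ahead is the distance from the TCP to the fingertips, in m); z points along the fingers, y is the direction in which the jaws open and shut (so a half turn about z gives the same grasp; the last joint's range is limited). The gripper opens to 87 mm and grips with 3 to 60 N. Pads are 19 mm wide; open, the fingers measure 117 mm over their backs; the gripper's body (75 mm by 190 mm) begins 51 mm behind the grasp point.
Start: joints at [87.41, 22.042, 0.453, 0, -68.411, -14.817], TCP at [0.187, 0.596, 0.212] pointing down, gripper open.
Joint ranges: [-179.83, 179.83], [-69.29, 118.12], [-61.27, 80.66], [-181.25, 117.63], [-171.15, -9.14], [-177.46, 177.46]. Speed limits (degrees/s): [159.86, 159.86, 180, 180, 180, 180].

### API

Orientations are given as a 3x3 rotation matrix whose columns are the frame's x, y, z axes.
In Python, from station import r, vision, finish_job gives the robot as it stands.
- The arm moves only by the shell command python3 -m jog 'ROWS'. ROWS is a JSON object of lists of equal length, an entry for each row: "rot": the turn, a rotation vector about the world's x, y, z in degrees, a list of three; "delta_pos": the shift along the world's x, y, z in mm, a list of three; "grip": the opening in per cent of the stroke, from 0 (shut) to 100 (fully open). A call has 1 to 10 rows; each row shifts and turns the commanded pose from where the row before left it; what a row does not reach is not made up. A row lasts 1/12 s, in which the tool goes at most 41.7 mm and 7.16 degrees, less where a joint would pass 70% of its speed; a pose out of reach is approached as far as the arm can. A call with a gripper value outside its range is refused whole. The fingers move at their own pace and stop on an object; the grip force is fixed at half the most. Time passes only in rows, so rows that do not move let the fingers close. It gives the time, the measured TCP pose, the force and the opening at its end, in the units of the state.
- r.sense(): the state, without advancing time (a new reading comes with each control period).
- vision.capture(name): name is "scene" or "side" or "wrist"; returns a dict with "frame" (384x512x3 uint8, red, green, blue), "K" (3x3 intrinsics, pixels), "xyz" and "orientation" of the camera in the world. Camera axes: x right, y up, looking along -z (the intrinsics and any distortion apply to the point x, -y, -z); pixel columns grow to the right and rows downward; lengths in m; the calibration is good to about 2 mm. A picture is of the moment at which its call begins. There is no depth.
- finish_job(): hands the job in, once; it reports no verdict.
The state is a dict: "time_s": time; "joints": joint angles; "joint_velocities": joint speeds; "effort": joint torques, N m; "tcp_pos": TCP position; "ee_rot": TCP orientation; "wrist_force": force on the tool from outside, world axes, zero at the start; "moment": the same for the moment, N m; "gripper_width": opening from 0.0 (shut) to 1.0 (fully open).
Only numpy, scipy, OpenCV 4.12 (cv2) and the standard library are available. Lean on these libraries where they do the work, as an engineer would, in place of code of your own. Each camera call takes 0.05 s, during which the arm holds its last target. There are 200 camera calls.

### The job

The four sample holders for the microscope have been left in one pile. Take the pile apart and set each holder in the stage insert whose recess has its shape and size (oblong block, small dish, square chamber, large dish), so that all four lie flat on the floors of their recesses. Keep every holder upright all the time, and do not knock over the oil bottle.

Things in the scene. Friction and masses are not known exactly. Their poses are not given: they have to be found in the camera images.
- oblong_block: Oblong sample block, at the top of the pile: black plastic, 34 (its x) x 18 (its y) x 22 mm high, two little glass windows on top. Stands on the small dish. Origin: centre of its underside; z up.
- small_dish: Small round lidded dish, second from the top: white plastic, 38 mm across, 18 mm high (the lowest 6 mm is 35 mm across). Stands on the square chamber. Origin: centre of its underside; z up.
- square_chamber: Square sample chamber, third from the top: aluminium, 44 x 44 x 22 mm high, sides along its x and y. Stands on the large dish. Origin: centre of its underside; z up.
- large_dish: Large round lidded dish, at the bottom of the pile: white plastic, 64 mm across, 18 mm high (the lowest 6 mm is 61 mm across). Stands on a 90 mm square black rubber mat 3 mm thick. Origin: centre of its underside; z up.
- insert_oblong: Fixed stage insert: dark metal plate 92 x 92 x 10 mm lying on the bench, with one oblong recess, 46 mm along its x and 30 mm along its y, in its middle, 6 mm deep (recess floor 4 mm above the bench, rim 10 mm). Origin: centre of the plate's underside, at bench height, under the centre of the recess; z up.
- insert_small_round: Fixed stage insert: dark metal plate 92 x 92 x 10 mm lying on the bench, with one small round recess, 50 mm across, in its middle, 6 mm deep (recess floor 4 mm above the bench, rim 10 mm). Origin: centre of the plate's underside, at bench height, under the centre of the recess; z up.
- insert_square: Fixed stage insert: dark metal plate 92 x 92 x 10 mm lying on the bench, with one square recess, 56 x 56 mm, sides along its x and y, in its middle, 6 mm deep (recess floor 4 mm above the bench, rim 10 mm). Origin: centre of the plate's underside, at bench height, under the centre of the recess; z up.
- insert_large_round: Fixed stage insert: dark metal plate 92 x 92 x 10 mm lying on the bench, with one large round recess, 76 mm across, in its middle, 6 mm deep (recess floor 4 mm above the bench, rim 10 mm). Origin: centre of the plate's underside, at bench height, under the centre of the recess; z up.
- oil_bottle: Bystander: small upright bottle of immersion oil with a black cap, 30 mm across, 60 mm high, loose on the bench among the inserts. Origin: centre of its underside; z up.
Mind the look-alikes: they are no part of the job. There is more than one size of the oblong_block; the job needs the middle-sized.

How it is judged (in metres and radians):
At the end, for the whole second after the job is handed in: Each of the four holders lies in its own insert: its centre within 10 mm of the insert's centre seen from above, its underside less than 6.5 mm above the insert's underside (the recess floor is at 4 mm), tilted less than 0.10 rad, and at rest (below 10 mm/s) (horizontal distance between oblong_block and insert_oblong below 0.01 m and z of oblong_block in the frame of insert_oblong below 0.0065 m and angle between each of oblong_block, small_dish, square_chamber, large_dish's own z axis and vertical below 0.1 rad and linear speed of each of oblong_block, small_dish, square_chamber, large_dish below 0.01 m/s and horizontal distance between small_dish and insert_small_round below 0.01 m and z of small_dish in the frame of insert_small_round below 0.0065 m and horizontal distance between square_chamber and insert_square below 0.01 m and z of square_chamber in the frame of insert_square below 0.0065 m and horizontal distance between large_dish and insert_large_round below 0.01 m and z of large_dish in the frame of insert_large_round below 0.0065 m); the robot touches nothing.
It fails at once if a sample holder is tipped by more than 0.6 rad (angle between any of oblong_block, small_dish, square_chamber, large_dish's own z axis and vertical above 0.6 rad).
It fails at once if the oil bottle is tipped by more than 0.6 rad (angle between oil_bottle's own z axis and vertical above 0.6 rad).
It also fails if it takes over 118 s, if anything falls off the work surface, if the arm or the gripper's body presses on something with over 40 N, if the wrist force passes 120 N, or if a joint passes its speed limit or range.

## Working session

There is one attempt and no reset: what is moved stays moved. The work goes in short steps, Python scripts to look and compute and a shell command to move; the robot and the scene stay as the last step left them, time stands still between calls to the robot, and variables do not carry over. Pictures are saved under pics/ and viewed, about 12 in all and at most 16, crops included, and the job is handed in when it is done.

```bash
mkdir -p pics; ls; python3 - <<'E'
from station import r,vision
import cv2,numpy as np
for n in("scene","side","wrist"):
    c=vision.capture(n); cv2.imwrite(f"pics/{n}0.png",c["frame"][:,:,::-1])
    print(n,c["K"],c["xyz"],c["orientation"],[k for k in c])
print(r.sense())
E
```

```text
pics
scene [[475.56342046   0.         255.410706  ]
 [  0.         475.56342046 193.18150039]
 [  0.           0.           1.        ]] [ 1.13504657 -0.38073425  0.73763189] [[ 0.57149878 -0.56495393  0.59516065]
 [ 0.82039438  0.40970498 -0.39886701]
 [-0.01849879  0.71621846  0.69763093]] ['frame', 'K', 'xyz', 'orientation']
side [[423.57308093   0.         253.38820681]
 [  0.         423.57308093 185.08624076]
 [  0.           0.           1.        ]] [0.51886537 0.71500026 0.78600674] [[-0.99725578  0.0547822  -0.04979782]
 [-0.07395615 -0.70649154  0.70384671]
 [ 0.00337653  0.70559805  0.70860426]] ['frame', 'K', 'xyz', 'orientation']
wrist [[335.39570259   0.         252.99862888]
 [  0.         335.39570259 188.42043595]
 [  0.           0.           1.        ]] [0.26543204 0.57160683 0.38398224] [[-0.30015593  0.91053539  0.28430919]
 [-0.95388763 -0.28719768 -0.087269  ]
 [ 0.00219143 -0.29739333  0.95475254]] ['frame', 'K', 'xyz', 'orientation']
{'time_s': 0.15, 'joints': array([ 8.74103645e+01,  2.20827174e+01,  3.99033864e-01, -2.05416184e-02,
       -6.84116868e+01, -1.48168146e+01]), 'joint_velocities': array([ 0.0572867 , -0.0897512 ,  0.27686973, -0.03896135, -0.0267553 ,
       -0.08091342]), 'effort': array([-2.83580821e-04, -3.91051555e+01,  1.87587082e+01,  4.22226235e+00,
        1.23919855e-02, -1.39480721e-04]), 'tcp_pos': array([0.18681104, 0.59594252, 0.21089776]), 'ee_rot': array([[ 9.54167127e-01, -2.99274001e-01, -4.08234949e-04],
       [-2.99274262e-01, -9.54165709e-01, -1.64774151e-03],
       [ 1.03602406e-04,  1.69439499e-03, -9.99998559e-01]]), 'wrist_force': array([ 1.21041095,  0.6411963 , -0.41115552]), 'moment': array([-0.01866056,  0.01719832, -0.0149969 ]), 'gripper_width': 1.0029201667634111}
```

```bash
python3 -c "
import cv2,numpy as np
a=cv2.imread('pics/scene0.png');b=cv2.imread('pics/side0.png')
cv2.imwrite('pics/scene0b.png',cv2.resize(a,(800,600)));cv2.imwrite('pics/side0b.png',cv2.resize(b,(800,600)))"
```

```text
(no output)
```

View pics/scene0b.png

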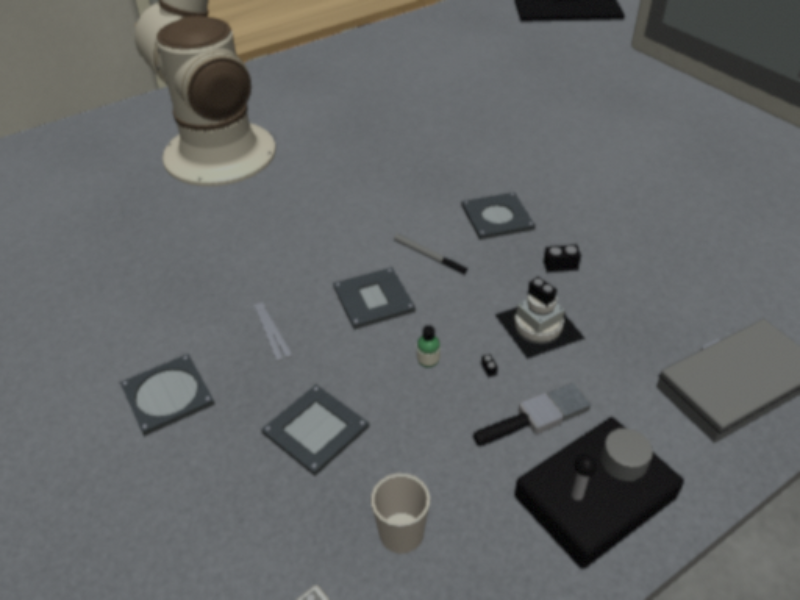

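View pics/side0b.png

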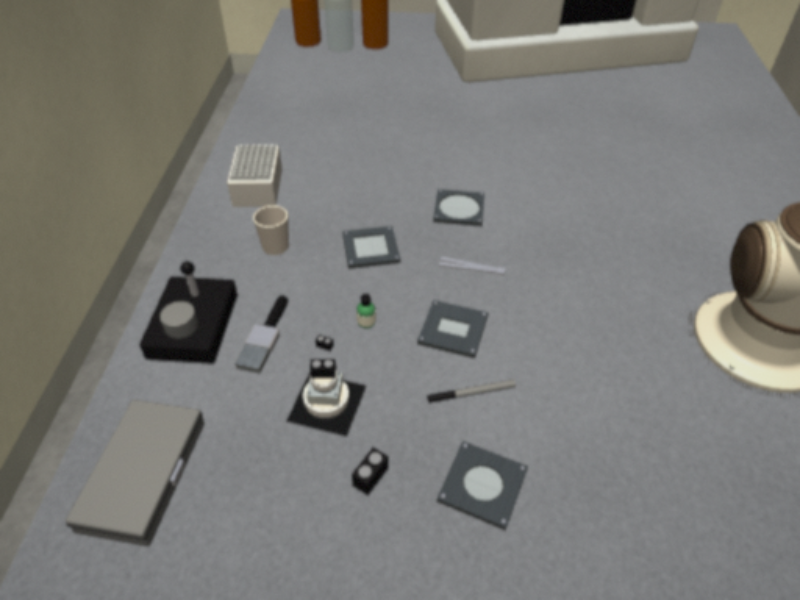

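Look-alikes for the block (scene0b pixels):
- (562,257): large block, on the bench.
- (489,365): tiny block, on the bench.
- (542,290): block on top of the pile. This is the one I want, both middle-sized and on the small dish.

Inserts:
- Small round: (498,214)
- Oblong: (373,297)
- Square: (315,428)
- Large round: (167,393)

The bottle is at (428,347).

```bash
cat > h.py <<'E'
import cv2,numpy as np
from station import r,vision
def shot(n,f=None):
    c=vision.capture(n)
    if f: cv2.imwrite(f,c["frame"][:,:,::-1])
    return c
def ray(c,p,z):
    """pixels (N,2) -> world xy on plane z"""
    p=np.atleast_2d(p).astype(float); K=c["K"]
    d=np.c_[(p[:,0]-K[0,2])/K[0,0],-(p[:,1]-K[1,2])/K[1,1],-np.ones(len(p))]@np.array(c["orientation"]).T
    o=np.array(c["xyz"]); return (o+d*((z-o[2])/d[:,2])[:,None])[:,:2]
def proj(c,X):
    q=(np.atleast_2d(X)-np.array(c["xyz"]))@np.array(c["orientation"]); K=c["K"]
    return np.c_[K[0,2]-K[0,0]*q[:,0]/q[:,2],K[1,2]+K[1,1]*q[:,1]/q[:,2]]
def blob(c,seed,z,lo=None,hi=None,win=40):
    """contour of the mask region nearest the seed (px), cast on plane z: rect in world mm"""
    g=cv2.cvtColor(c["frame"],cv2.COLOR_RGB2GRAY); m=np.ones_like(g)
    if lo is not None: m&=(g>lo).astype(np.uint8)
    if hi is not None: m&=(g<hi).astype(np.uint8)
    w=np.zeros_like(m); x,y=map(int,seed); w[max(0,y-win):y+win,max(0,x-win):x+win]=1
    cs,_=cv2.findContours(m&w,cv2.RETR_EXTERNAL,cv2.CHAIN_APPROX_NONE)
    k=max(cs,key=lambda k:(cv2.contourArea(k)>30)*1e3+cv2.pointPolygonTest(k,(float(x),float(y)),True))
    X=ray(c,k[:,0],z)*1000
    return cv2.minAreaRect(X.astype(np.float32)),k[:,0]
E
python3 - <<'E'
from h import *
S=.64
seeds={"scene":dict(L=(167,393),Q=(315,428),O=(373,297),R=(498,214)),"side":dict(L=(460,207),Q=(370,246),O=(453,328),R=(483,483))}
for n in seeds:
    c=shot(n); g=cv2.cvtColor(c["frame"],cv2.COLOR_RGB2GRAY)
    for k,s in seeds[n].items():
        s=np.array(s)*S; v=g[int(s[1]),int(s[0])]; rc,_=blob(c,s,.007,lo=110)
        rp,_=blob(c,s,.010,hi=72,win=38)
        print(n,k,v,np.round(ray(c,s,.007)*1000),"floor",np.round(np.array(rc[0]),1),np.round(rc[1],1),round(rc[2],1),"| plate",np.round(rp[0],1),np.round(rp[1],1),round(rp[2],1))
    b=[(428,328),(428,360)] if n=="scene" else [(365,300),(366,322)]
    print("bottle cap@57",ray(c,np.array(b[0])*S,.055)*1000,"base",ray(c,np.array(b[1])*S,.005)*1000)
    t=(542,288) if n=="scene" else (323,367)
    print("pile top",ray(c,np.array(t)*S,.080)*1000)
E
```

```text
scene L 141 [[ 475. -294.]] floor [ 472.2 -295. ] [69.9 71.8] 24.7 | plate [ 477.1 -294.8] [89.9 96.9] 86.4
scene Q 140 [[ 631. -169.]] floor [ 628.9 -168.7] [52.9 53.7] 13.8 | plate [ 632.3 -170.2] [95.1 93.3] 13.7
scene O 142 [[482.  13.]] floor [479.7  13.4] [28.  40.5] 75.9 | plate [484.4  10.8] [91.8 96.9] 76.4
scene R 141 [[439. 280.]] floor [438.3 278.5] [45.  40.7] 53.7 | plate [442.7 273.8] [93.1 98.5] 69.6
bottle cap@57 [[613.2959842   12.09046126]] base [[621.6015238    6.49164617]]
pile top [[661.0550607  158.77591508]]
side L 185 [[ 469. -288.]] floor [ 458.9 -313.6] [262.8 384.8] 4.2 | plate [ 474.3 -241.3] [11.1 83.6] 88.8
side Q 185 [[ 628. -163.]] floor [ 637.4 -183.1] [244.  335.9] 4.5 | plate [ 618.1 -118. ] [84.6 10.6] 14.3
side O 184 [[478.  20.]] floor [473.4   3.5] [213.3 262.1] 4.4 | plate [488.5  63.7] [ 7.4 86.3] 76.2
side R 179 [[436. 284.]] floor [431.2 275.4] [171.4 179.7] 2.8 | plate [452.6 326.5] [ 5.5 86.4] 69.2
bottle cap@57 [[615.78038794  15.8805899 ]] base [[615.64990675  16.15679474]]
pile top [[655.47379987 168.82148314]]
```

```bash
python3 - <<'E'
from h import *
S=.64
c=shot("side","pics/side1.png"); g=cv2.cvtColor(c["frame"],cv2.COLOR_RGB2GRAY)
for k,s in dict(L=(460,207),Q=(370,246),O=(453,328),R=(483,483)).items():
    s=np.array(s)*S; rc,_=blob(c,s,.007,lo=150)
    rp,_=blob(c,s,.010,hi=85,win=42)
    print(k,"floor",np.round(rc[0],1),np.round(rc[1],1),round(rc[2],1),"| plate",np.round(rp[0],1),np.round(rp[1],1),round(rp[2],1))
print(g[10:380:60,10:500:60])
a=cv2.imread("pics/side1.png")[215:285,175:255]; b=cv2.imread("pics/scene0.png")[165:235,305:385]
cv2.imwrite("pics/crop1.png",np.hstack([cv2.resize(i,(400,350),interpolation=cv2.INTER_CUBIC) for i in(b,a)]))
E
```

```text
L floor [ 471.3 -290.1] [69.  57.4] 4.5 | plate [ 473.5 -254.4] [40.6 84.5] 85.9
Q floor [ 627.6 -164.3] [53.5 47. ] 13.9 | plate [ 627.2 -158.1] [87.8 95.5] 14.3
O floor [478.4  17.9] [23.5 43.2] 77.5 | plate [479.2  22.5] [93.4 89.2] 76.2
R floor [436.2 282.7] [43.7 45.8] 44.5 | plate [437.5 285.9] [93.7 89.3] 70.0
[[ 99 102 105  53 127 114  13 116 134]
 [107 108  87 131 132 135 131 133 125]
 [106 112 134 137 137 131 134 136 130]
 [107  87  29 136 135 134 136 133  87]
 [105 133 135 132 133 104 134 132 117]
 [ 82 135 129 133 130 180 129 130 119]
 [120 127 127 129 131 132 128 125 122]]
```

View pics/crop1.png

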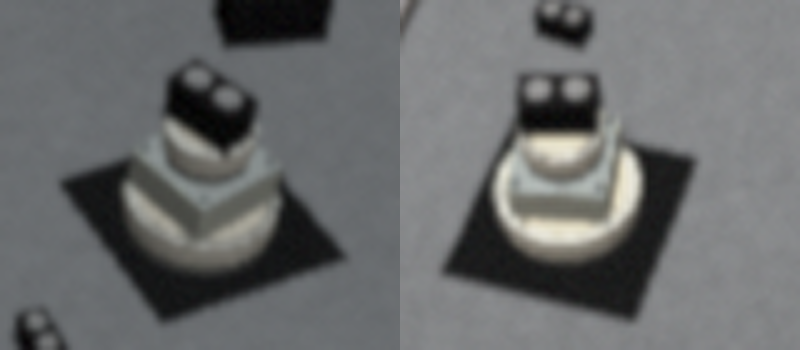

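Crops show the pile: block with two windows (scene px (344.4,180.4),(350.6,184.4); side px (202.6,233),(210,232.8)), on small dish, chamber, large dish, mat. It is the middle size and on top of the dish, so that is the right one.

```bash
python3 - <<'E'
from h import *
for n,w,e in(("scene",[(344.4,180.4),(350.6,184.4)],None),("side",[(202.6,233),(210,232.8)],None)):
    c=shot(n); X=ray(c,w,.083)*1000; d=X[1]-X[0]; print(n,X.mean(0),np.degrees(np.arctan2(d[1],d[0])),np.hypot(*d))
c=shot("scene"); # chamber near-top edge corners (crop coords/5)
P=np.array([(143,150),(203,207),(283,170)])/5+[305,165]; X=ray(c,P,.043)*1000
print("chamber top corners",X, [np.degrees(np.arctan2(*(b-a)[::-1])) for a,b in zip(X,X[1:])])
E
```

```text
scene [659.73772926 161.16149545] 7.021381842573416 16.13055910683694
side [656.56949869 165.99123799] -173.63543096095503 15.53511857321652
chamber top corners [[642.23711234 144.80827061]
 [681.22961981 142.43568461]
 [684.71220931 183.4002728 ]] [np.float64(-3.481996380772472), np.float64(85.14070459203847)]
```

```bash
python3 -m jog '{"delta_pos":[[0,0,30],[30,-27,10],[30,-27,10],[30,-27,10],[30,-27,10],[30,-27,0],[30,-27,0],[30,-27,0],[30,-27,0],[30,-27,0]],"rot":[[0,0,0],[0,0,0],[0,0,0],[0,0,0],[0,0,0],[0,0,0],[0,0,0],[0,0,0],[0,0,0],[0,0,0]],"grip":[100,100,100,100,100,100,100,100,100,100]}'
```

```text
time_s: 1.28
tcp_pos: [0.458, 0.3518, 0.2822]
ee_rot: [[0.954, -0.299, 0.0], [-0.299, -0.954, 0.001], [0.0, -0.001, -1.0]]
wrist_force: [0.7, 0.9, -0.7]
gripper_width: 0.995
```

```bash
python3 -m jog '{"delta_pos":[[28,-27,-4],[28,-27,-4],[28,-27,-4],[28,-27,-4],[28,-27,-4],[28,-27,-4],[28,-27,-4],[4,1,0],[0,0,0],[0,0,0]],"rot":[[0,0,3.5],[0,0,3.5],[0,0,3.5],[0,0,3.5],[0,0,3.5],[0,0,3.5],[0,0,3],[0,0,0],[0,0,0],[0,0,0]],"grip":[70,70,70,70,70,70,70,70,70,70]}'
python3 - <<'E'
from h import *
c=shot("wrist","pics/w1.png"); print(c["xyz"],r.sense()["tcp_pos"])
print(proj(c,[[.658,.1635,.083],[.658,.1635,.003]]))
cv2.imwrite("pics/w1b.png",cv2.resize(cv2.imread("pics/w1.png"),(800,600)))
E
```

```text
time_s: 2.12
tcp_pos: [0.6568, 0.1654, 0.2533]
ee_rot: [[0.993, 0.114, -0.001], [0.114, -0.993, -0.0], [-0.001, 0.0, -1.0]]
wrist_force: [-0.7, -0.1, -0.1]
gripper_width: 0.7
[0.73872704 0.17481815 0.42644581] [0.65641289 0.1660066  0.25388881]
[[254.83792642 164.87466692]
 [254.47478746 150.38225381]]
```

View pics/w1b.png

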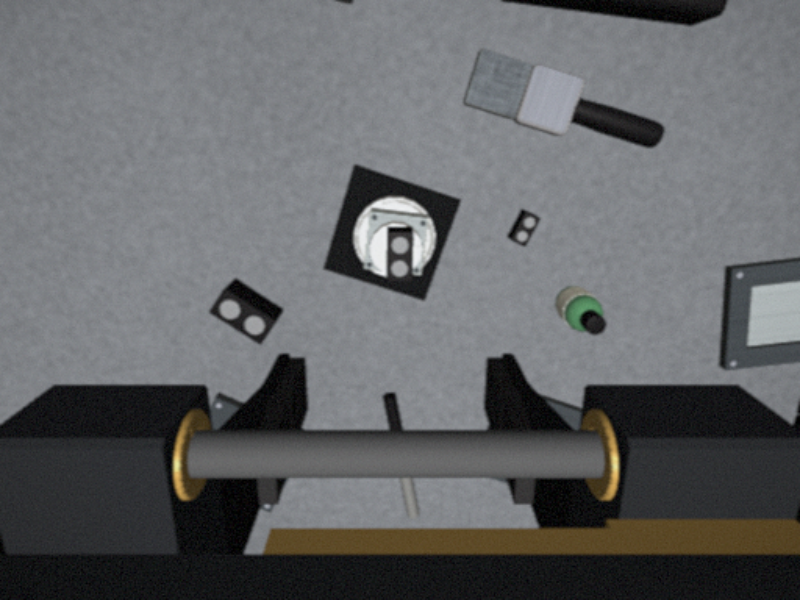

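Wrist picture: block windows at (400,245),(400,268), where predicted. Chamber screws are at (374,216),(426,223),(417,271),(367,266). The large dish is centred near (395,237), and the bottle cap is at (592,322).

```bash
python3 - <<'E'
from h import *
c=shot("wrist"); S=.64
W=ray(c,np.array([(400,245),(400,268)])*S,.083)*1000; d=W[1]-W[0]
print("block",W.mean(0),np.degrees(np.arctan2(d[1],d[0])),np.hypot(*d))
Q=ray(c,np.array([(374,216),(426,223),(417,271),(367,266)])*S,.043)*1000
print("chamber",Q.mean(0),[(np.degrees(np.arctan2(*(b-a)[::-1])).round(1),np.hypot(*(b-a)).round(1)) for a,b in zip(Q,np.roll(Q,-1,0))])
D=ray(c,np.array([(395,237),(353,237),(437,237),(395,195),(395,279)])*S,.021)*1000
print("dish",D.round(1))
print("bottle",ray(c,np.array((592,322))*S,.060)*1000)
print(r.sense()["tcp_pos"])
E
```

```text
block [658.47527248 163.04961458] -173.2834730392925 15.847099123752443
chamber [658.13337933 165.66187684] [(np.float64(-91.1), np.float64(38.6)), (np.float64(177.0), np.float64(37.0)), (np.float64(90.7), np.float64(38.0)), (np.float64(-2.1), np.float64(38.2))]
dish [[659.3 166.5]
 [655.5 199.3]
 [663.1 133.8]
 [691.7 170.3]
 [625.3 162.6]]
bottle [[619.84558192  14.05948215]]
[0.6562426  0.16641743 0.25428453]
```

```bash
python3 -m jog '{"delta_pos":[[2,-3,-30],[0,0,-36],[0,0,-36],[0,0,-30],[0,0,-18],[0,0,-9],[0,0,0],[0,0,0]],"rot":[[0,0,0],[0,0,0],[0,0,0],[0,0,0],[0,0,0],[0,0,0],[0,0,0],[0,0,0]],"grip":[55,55,55,55,55,55,55,55]}'
```

```text
time_s: 2.88
tcp_pos: [0.6593, 0.1635, 0.0961]
ee_rot: [[0.993, 0.117, 0.002], [0.117, -0.993, 0.0], [0.002, -0.0, -1.0]]
wrist_force: [1.1, -0.4, 0.7]
gripper_width: 0.55
```

```bash
python3 -m jog '{"delta_pos":[[0,0,0],[0,0,0],[0,0,0],[0,0,0],[0,0,0],[0,0,0],[0,0,0],[0,0,0]],"rot":[[0,0,0],[0,0,0],[0,0,0],[0,0,0],[0,0,0],[0,0,0],[0,0,0],[0,0,0]],"grip":[10,10,10,10,10,10,10,10]}'
```

```text
time_s: 3.55
tcp_pos: [0.6589, 0.1623, 0.0947]
ee_rot: [[0.993, 0.115, -0.0], [0.115, -0.993, -0.0], [-0.0, 0.0, -1.0]]
wrist_force: [0.8, -0.5, 0.2]
gripper_width: 0.115
```

```bash
python3 - <<'E'
from h import *
c=shot("wrist","pics/w2.png"); print(r.sense()["gripper_width"])
cv2.imwrite("pics/w2b.png",cv2.resize(cv2.imread("pics/w2.png")[100:330,130:380],(750,690))[:600])
E
```

```text
0.10798314780436888
```

View pics/w2b.png

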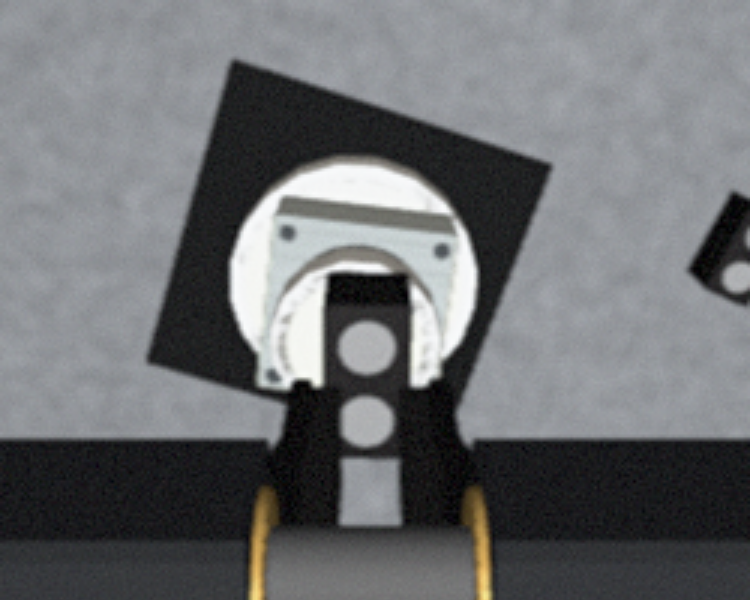

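```bash
python3 - <<'E'
from h import *
c=shot("wrist"); s=r.sense(); t=s["tcp_pos"]; R=s["ee_rot"]; print(r.tips_ahead,t)
w=[(365/3+130,347/3+100),(366/3+130,421/3+100)]
for z in(.06,.075,.083): 
    X=ray(c,w,z)*1000; print(z,X.round(1),np.hypot(*(X[1]-X[0])))
for a in(0,.006,.025):
  for sy in(-1,1):
    q=proj(c,t+R@np.array([.0095,sy*.0047,a])); print(a,sy,((q-[130,100])*3).round())
E
```

```text
0.025 [0.65892808 0.16232403 0.09465612]
0.06 [[657.4 163. ]
 [639.4 160.8]] 18.086111223510184
0.075 [[663.4 163.7]
 [646.7 161.6]] 16.78105571050208
0.083 [[666.6 164. ]
 [650.6 162. ]] 16.085026103564296
0 -1 [[344. 362.]]
0 1 [[394. 362.]]
0.006 -1 [[345. 350.]]
0.006 1 [[394. 350.]]
0.025 -1 [[347. 316.]]
0.025 1 [[391. 316.]]
```

```bash
python3 - <<'E'
from h import *
a=shot("wrist")["frame"][195:285,205:305]; b=shot("side")["frame"][170:280,150:260]; d=shot("scene")["frame"][130:240,300:410]
g=lambda i,s:cv2.resize((255*(i/255.)**.45).astype(np.uint8),s,interpolation=cv2.INTER_CUBIC)[:,:,::-1]
cv2.imwrite("pics/m3.png",np.hstack([g(a,(266,300)),g(b,(266,300)),g(d,(266,300))]))
E
```

```text
(no output)
```

View pics/m3.png

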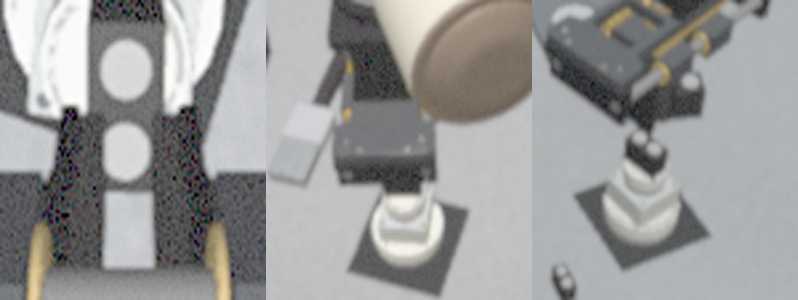

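```bash
python3 - <<'E'
from h import *
c=shot("wrist"); s=r.sense(); t=s["tcp_pos"]; R=s["ee_rot"]
print((R.T@(c["xyz"]-t)).round(4),(R.T@c["orientation"]).round(3))
for a in(-.03,-.02,-.01,0,.025):
  for dx in(-.0095,.0095):
    q=[proj(c,t+R@np.array([dx,sy*.0305,a]))[0]/.64 for sy in(-1,1)]; q2=[(proj(c,t+R@np.array([dx,sy*.0047,a]))[0]-[130,100])*3 for sy in(-1,1)]
    print(a,dx,np.round(q).tolist(),np.round(q2).tolist())
E
```

```text
[ 0.0823 -0.     -0.1732] [[-0.001  0.955  0.298]
 [ 1.     0.001 -0.   ]
 [-0.001  0.298 -0.955]]
-0.03 -0.0095 [[298.0, 438.0], [493.0, 438.0]] [[341.0, 542.0], [398.0, 542.0]]
-0.03 0.0095 [[295.0, 384.0], [496.0, 383.0]] [[339.0, 436.0], [399.0, 436.0]]
-0.02 -0.0095 [[303.0, 422.0], [488.0, 421.0]] [[342.0, 509.0], [397.0, 509.0]]
-0.02 0.0095 [[300.0, 369.0], [491.0, 369.0]] [[341.0, 409.0], [397.0, 409.0]]
-0.01 -0.0095 [[308.0, 406.0], [483.0, 406.0]] [[343.0, 480.0], [395.0, 480.0]]
-0.01 0.0095 [[305.0, 356.0], [485.0, 356.0]] [[342.0, 384.0], [396.0, 384.0]]
0 -0.0095 [[312.0, 393.0], [478.0, 393.0]] [[345.0, 454.0], [394.0, 454.0]]
0 0.0095 [[310.0, 345.0], [481.0, 345.0]] [[344.0, 362.0], [394.0, 362.0]]
0.025 -0.0095 [[322.0, 364.0], [469.0, 364.0]] [[347.0, 399.0], [391.0, 398.0]]
0.025 0.0095 [[320.0, 321.0], [471.0, 320.0]] [[347.0, 316.0], [391.0, 315.0]]
```

In that picture the fingertips sit above the block. The jaws shut to about 9 mm without touching it, and the tips project at roughly 10 mm behind the TCP rather than 25 mm ahead. I will go down in small steps and test by closing.

```bash
Z='[0,0,0]'; python3 -m jog '{"delta_pos":[[0,0,0],[0,0,0],[0,0,0],[0,0,0],[0,0,0],[0,0,-10],[0,0,-10],[0,0,-10],[0,0,0],[0,0,0]],"rot":[[0,0,0],[0,0,0],[0,0,0],[0,0,0],[0,0,0],[0,0,0],[0,0,0],[0,0,0],[0,0,0],[0,0,0]],"grip":[55,55,55,55,55,55,55,55,55,55]}'
python3 -m jog '{"delta_pos":[[0,0,0],[0,0,0],[0,0,0],[0,0,0],[0,0,0],[0,0,0],[0,0,0]],"rot":[[0,0,0],[0,0,0],[0,0,0],[0,0,0],[0,0,0],[0,0,0],[0,0,0]],"grip":[10,10,10,10,10,10,10]}'
python3 - <<'E'
from h import *
a=shot("wrist")["frame"][150:300,155:355]
cv2.imwrite("pics/w4.png",cv2.resize((255*(a/255.)**.5).astype(np.uint8),(800,600))[:,:,::-1])
E
```

```text
time_s: 4.68
tcp_pos: [0.6582, 0.1619, 0.0631]
ee_rot: [[0.993, 0.115, -0.003], [0.115, -0.993, -0.001], [-0.003, 0.001, -1.0]]
wrist_force: [0.3, 1.0, 0.3]
gripper_width: 0.546
time_s: 5.27
tcp_pos: [0.659, 0.1624, 0.0651]
ee_rot: [[0.993, 0.115, 0.0], [0.115, -0.993, 0.0], [0.0, -0.0, -1.0]]
wrist_force: [0.0, -0.9, 0.3]
gripper_width: 0.206
```

View pics/w4.png

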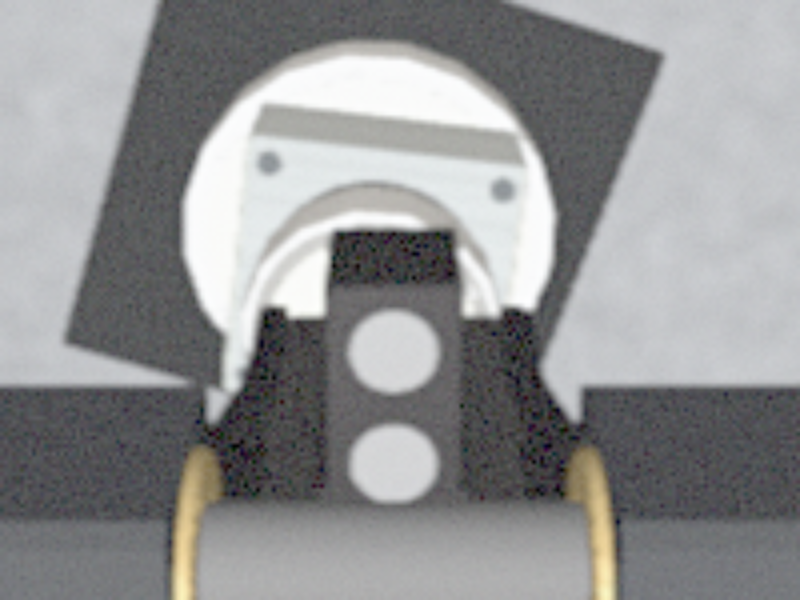

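Width 0.206 means 18 mm, so the block is held (windows centred between the pads), and the tips really are about 10 mm behind the reported TCP. Now to the oblong insert.

```bash
python3 -m jog '{"delta_pos":[[0,0,15],[0,0,30],[0,0,35],[-18,-15,0],[-32,-27,0],[-32,-27,0],[-32,-27,0],[-32,-27,0],[-22,-16,0],[-10,-8,0]],"rot":[[0,0,0],[0,0,0],[0,0,0],[0,0,-3],[0,0,-3],[0,0,-3],[0,0,-3],[0,0,-3],[0,0,-3],[0,0,-2.7]],"grip":[10,10,10,10,10,10,10,10,10,10]}'
python3 -m jog '{"delta_pos":[[0,0,0],[0,0,0],[0,0,-20],[0,0,-20],[0,0,0],[0,0,0]],"rot":[[0,0,0],[0,0,0],[0,0,0],[0,0,0],[0,0,0],[0,0,0]],"grip":[10,10,10,10,10,10]}'
python3 - <<'E'
from h import *
c=shot("wrist","pics/w5.png"); print(r.sense()["tcp_pos"])
print(proj(c,[[.481,.0155,.010],[.481,.0155,.004]])/.64)
cv2.imwrite("pics/w5b.png",cv2.resize(cv2.imread("pics/w5.png"),(800,600)))
E
```

```text
time_s: 6.15
tcp_pos: [0.4777, 0.0137, 0.1447]
ee_rot: [[0.969, -0.248, -0.002], [-0.248, -0.969, 0.0], [-0.002, 0.001, -1.0]]
wrist_force: [1.4, -0.3, -0.8]
gripper_width: 0.203
time_s: 6.65
tcp_pos: [0.4819, 0.0162, 0.104]
ee_rot: [[0.97, -0.242, -0.002], [-0.242, -0.97, -0.001], [-0.002, 0.002, -1.0]]
wrist_force: [0.5, -0.1, -0.2]
gripper_width: 0.205
[0.48272492 0.01643059 0.10499681]
[[396.95267959 293.76061684]
 [396.89911078 290.4802251 ]]
```

View pics/w5b.png

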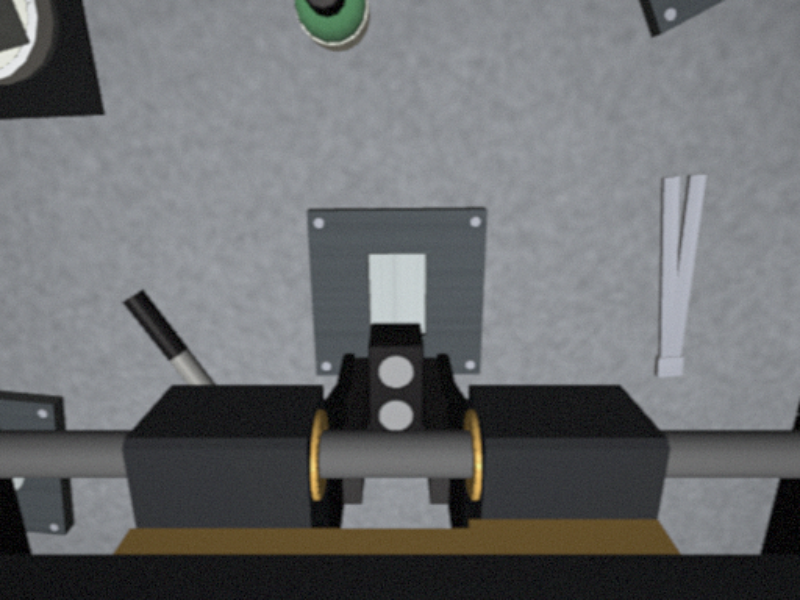

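Plate screws are at (319,223),(475,222),(470,365),(326,367), and the block windows at (396,371),(396,415). The block's side edges are parallel to the recess.

```bash
cat >> h.py <<'E'
def sc(c,pts,z):
    X=ray(c,np.array(pts)*.64,z)*1000
    print(X.mean(0).round(1),[(float(np.degrees(np.arctan2(*(b-a)[::-1])).round(1)),float(np.hypot(*(b-a)).round(1))) for a,b in zip(X,np.roll(X,-1,0))])
E
python3 - <<'E'
from h import *
c=shot("wrist"); print(r.sense()["tcp_pos"])
sc(c,[(319,223),(475,222),(470,365),(326,367)],.010); sc(c,[(396,371),(396,415)],.105+.018)
E
```

```text
[0.48297518 0.01648655 0.10549818]
[479.7  16. ] [(-103.7, 80.2), (166.5, 80.3), (76.8, 80.6), (-13.8, 81.0)]
[482.5  16.4] [(165.9, 16.1), (-14.1, 16.1)]
```

```bash
python3 -m jog '{"delta_pos":[[-1,0,-20],[-1,0,-25],[-1,0,-20],[0,0,-15],[0,0,-8],[0,0,-4],[0,0,-2],[0,0,0],[0,0,0]],"rot":[[0,0,0],[0,0,0],[0,0,0],[0,0,0],[0,0,0],[0,0,0],[0,0,0],[0,0,0],[0,0,0]],"grip":[10,10,10,10,10,10,10,10,10]}'
```

```text
time_s: 7.5
tcp_pos: [0.4795, 0.0162, 0.0117]
ee_rot: [[0.97, -0.243, 0.002], [-0.243, -0.97, 0.001], [0.002, -0.001, -1.0]]
wrist_force: [-0.2, -0.7, -0.6]
gripper_width: 0.2
```

```bash
python3 -m jog '{"delta_pos":[[0,0,-1],[0,0,-1],[0,0,-1],[0,0,0],[0,0,0]],"rot":[[0,0,0],[0,0,0],[0,0,0],[0,0,0],[0,0,0]],"grip":[10,10,10,10,10]}'
```

```text
time_s: 7.92
tcp_pos: [0.4788, 0.016, 0.008]
ee_rot: [[0.97, -0.244, 0.001], [-0.244, -0.97, 0.0], [0.001, -0.0, -1.0]]
wrist_force: [-0.6, 0.3, 1.8]
gripper_width: 0.199
```

```bash
python3 -m jog '{"delta_pos":[[0,0,0],[0,0,0],[0,0,0],[0,0,0],[0,0,20],[0,0,30],[0,0,30],[10,8,40],[30,25,32],[30,25,0]],"rot":[[0,0,0],[0,0,0],[0,0,0],[0,0,0],[0,0,0],[0,0,0],[0,0,0],[0,0,2],[0,0,2],[0,0,2]],"grip":[45,45,45,45,45,65,65,65,65,65]}'
python3 -m jog '{"delta_pos":[[30,25,0],[30,25,0],[25,20,0],[15,12,0],[8,7,0],[2,2,0],[0,0,0],[0,0,0]],"rot":[[0,0,2],[0,0,2],[0,0,2],[0,0,0],[0,0,0],[0,0,0],[0,0,0],[0,0,0]],"grip":[65,65,65,65,65,65,65,65]}'
python3 - <<'E'
from h import *
c=shot("wrist","pics/w6.png"); print(r.sense()["tcp_pos"])
d=shot("scene")["frame"][160:230,200:280]
a=cv2.resize(cv2.imread("pics/w6.png")[80:260,150:360],(560,480)); b=cv2.resize(d[:,:,::-1],(240,210)); 
cv2.imwrite("pics/w6b.png",np.hstack([a,np.vstack([b,np.zeros((270,240,3),np.uint8)])]))
E
```

```text
time_s: 8.75
tcp_pos: [0.5466, 0.07, 0.1615]
ee_rot: [[0.99, -0.139, 0.013], [-0.14, -0.99, 0.004], [0.012, -0.005, -1.0]]
wrist_force: [1.6, -0.5, 0.8]
gripper_width: 0.636
time_s: 9.42
tcp_pos: [0.6525, 0.16, 0.1535]
ee_rot: [[0.999, -0.037, -0.001], [-0.037, -0.999, -0.0], [-0.001, 0.001, -1.0]]
wrist_force: [-0.3, -0.1, 0.7]
gripper_width: 0.655
[0.65244849 0.15980542 0.15382579]
```

View pics/w6b.png

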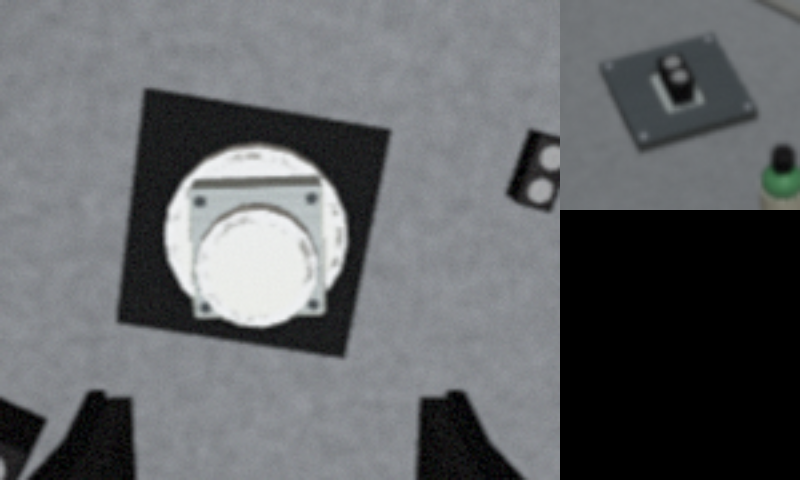

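The block is in its recess. The small dish top circle is centred at crop (257,267), with chamber screws at (200,201),(312,198),(314,303),(205,307) and the large dish top around (256,233).

```bash
python3 - <<'E'
from h import *
c=shot("wrist"); print(r.sense()["tcp_pos"])
f=lambda p:(np.array(p)/2.6667+[150,80])/.64
sc(c,f([(195,267),(318,267)]),.061); sc(c,f([(257,209),(257,327)]),.061)
sc(c,f([(200,201),(312,198),(314,303),(205,307)]),.043)
sc(c,f([(164,233),(348,233)]),.021)
E
```

```text
[0.65264031 0.15978591 0.15426208]
[659.2 165.2] [(-92.2, 38.1), (87.8, 38.1)]
[658.5 165. ] [(177.5, 38.0), (-2.5, 38.0)]
[658.8 165.1] [(-90.6, 36.2), (179.6, 35.7), (90.0, 36.5), (-1.0, 36.1)]
[660.3 166. ] [(-92.2, 64.7), (87.8, 64.7)]
```

```bash
python3 -m jog '{"delta_pos":[[3,2.5,-25],[3.5,3,-30],[0,0,-27],[0,0,-17],[0,0,-9],[0,0,-4],[0,0,0],[0,0,0]],"rot":[[0,0,0],[0,0,0],[0,0,0],[0,0,0],[0,0,0],[0,0,0],[0,0,0],[0,0,0]],"grip":[65,65,65,65,65,65,65,65]}' | head -2
python3 -m jog '{"delta_pos":[[0,0,0],[0,0,0],[0,0,0],[0,0,0],[0,0,0],[0,0,0]],"rot":[[0,0,0],[0,0,0],[0,0,0],[0,0,0],[0,0,0],[0,0,0]],"grip":[30,30,30,30,30,30]}'
```

```text
time_s: 10.23
tcp_pos: [0.6606, 0.1661, 0.0434]
time_s: 10.73
tcp_pos: [0.66, 0.1661, 0.0426]
ee_rot: [[0.999, -0.037, 0.001], [-0.037, -0.999, 0.0], [0.001, -0.0, -1.0]]
wrist_force: [-0.7, 0.5, 3.8]
gripper_width: 0.425
```

```bash
python3 -m jog '{"delta_pos":[[0,0,10],[0,0,25],[0,0,30],[-15,8,15],[-30,16,0],[-36,18,0],[-36,18,0],[-36,18,0],[-32,17,0],[-20,11,0]],"rot":[[0,0,0],[0,0,0],[0,0,0],[0,0,0],[0,0,0],[0,0,0],[0,0,0],[0,0,0],[0,0,0],[0,0,0]],"grip":[30,30,30,30,30,30,30,30,30,30]}'
python3 -m jog '{"delta_pos":[[-10,6,0],[-6,3,0],[0,0,0],[0,0,0],[0,0,0]],"rot":[[0,0,0],[0,0,0],[0,0,0],[0,0,0],[0,0,0]],"grip":[30,30,30,30,30]}'
python3 - <<'E'
from h import *
c=shot("wrist","pics/w7.png"); print(r.sense()["tcp_pos"])
print(proj(c,[[.4385,.281,.010]])/.64)
cv2.imwrite("pics/w7b.png",cv2.resize(cv2.imread("pics/w7.png"),(800,600)))
E
```

```text
time_s: 11.57
tcp_pos: [0.4519, 0.2726, 0.1224]
ee_rot: [[0.999, -0.035, -0.0], [-0.035, -0.999, 0.0], [-0.001, -0.0, -1.0]]
wrist_force: [1.1, 0.7, -0.3]
gripper_width: 0.42
time_s: 11.98
tcp_pos: [0.4397, 0.2806, 0.1218]
ee_rot: [[0.999, -0.038, 0.0], [-0.038, -0.999, -0.0], [0.0, 0.0, -1.0]]
wrist_force: [0.9, 0.2, -1.5]
gripper_width: 0.419
[0.43968864 0.28049505 0.12166428]
[[394.76336213 285.54869555]]
```

View pics/w7b.png

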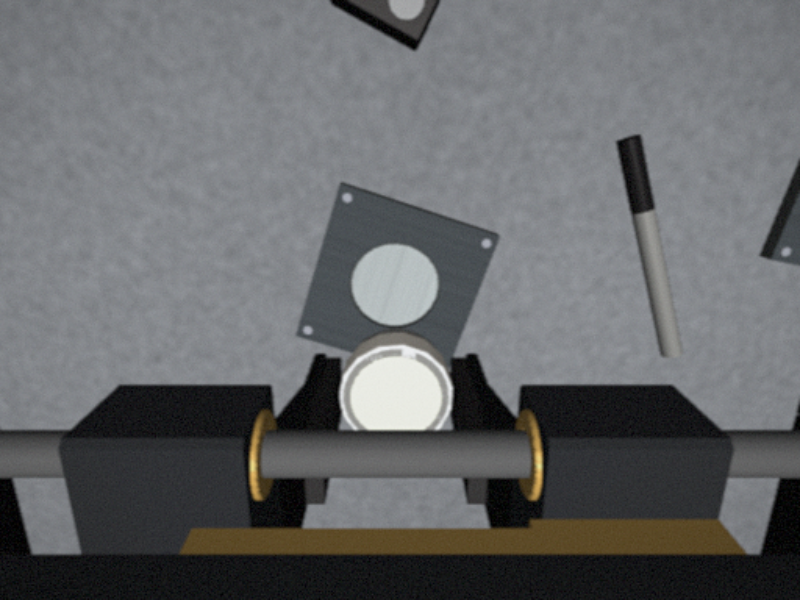

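The dish is upright between the pads. Recess circle centred at (395,285); plate screws at (487,243),(307,330).

```bash
python3 - <<'E'
from h import *
c=shot("wrist"); print(r.sense()["tcp_pos"])
sc(c,[(351,285),(439,285)],.008); sc(c,[(395,243),(395,327)],.008); sc(c,[(487,243),(307,330)],.010)
sc(c,[(341,395),(453,395)],.140);sc(c,[(397,344),(397,345)],.140)
E
```

```text
[0.43961961 0.28045012 0.12160297]
[438.2 280.7] [(-92.3, 50.2), (87.7, 50.2)]
[437.6 280.8] [(177.7, 49.9), (-2.3, 49.9)]
[437.3 280.9] [(114.5, 114.3), (-65.5, 114.3)]
[439. 280.] [(-92.3, 36.9), (87.7, 36.9)]
[457.  279.4] [(177.8, 0.3), (-2.2, 0.3)]
```

```bash
python3 -m jog '{"delta_pos":[[0,1,-25],[0,0,-30],[0,0,-25],[0,0,-17],[0,0,-9],[0,0,-5],[0,0,-2],[0,0,-1],[0,0,0],[0,0,0]],"rot":[[0,0,0],[0,0,0],[0,0,0],[0,0,0],[0,0,0],[0,0,0],[0,0,0],[0,0,0],[0,0,0],[0,0,0]],"grip":[30,30,30,30,30,30,30,30,30,30]}'
```

```text
time_s: 12.92
tcp_pos: [0.4393, 0.2825, 0.0088]
ee_rot: [[0.999, -0.037, 0.001], [-0.037, -0.999, 0.002], [0.001, -0.002, -1.0]]
wrist_force: [1.1, -0.2, 0.0]
gripper_width: 0.419
```

```bash
python3 -m jog '{"delta_pos":[[0,-1,-1.5],[0,0,-1.5],[0,0,-1],[0,0,0],[0,0,0]],"rot":[[0,0,0],[0,0,0],[0,0,0],[0,0,0],[0,0,0]],"grip":[30,30,30,30,30]}'
```

```text
time_s: 13.33
tcp_pos: [0.4387, 0.2809, 0.0038]
ee_rot: [[0.999, -0.037, -0.0], [-0.037, -0.999, -0.0], [-0.0, 0.0, -1.0]]
wrist_force: [-0.2, -0.4, -0.1]
gripper_width: 0.419
```

```bash
python3 -m jog '{"delta_pos":[[0,0,0],[0,0,0],[0,0,0],[0,0,0],[0,0,20],[0,0,30],[0,0,30],[15,-8,30],[30,-16,5],[36,-19,0]],"rot":[[0,0,0],[0,0,0],[0,0,0],[0,0,0],[0,0,0],[0,0,0],[0,0,0],[0,0,0],[0,0,0],[0,0,0]],"grip":[65,65,65,65,65,70,70,70,70,70]}' | head -2
python3 -m jog '{"delta_pos":[[36,-19,0],[36,-19,0],[30,-16,0],[20,-10,0],[12,-6,0],[5,-3,0],[0,0,0],[0,0,0]],"rot":[[0,0,1],[0,0,0],[0,0,0],[0,0,0],[0,0,0],[0,0,0],[0,0,0],[0,0,0]],"grip":[70,70,70,70,70,70,70,70]}'
python3 - <<'E'
from h import *
c=shot("wrist","pics/w8.png"); print(r.sense()["tcp_pos"])
d=shot("scene")["frame"][105:175,280:360]
a=cv2.resize(cv2.imread("pics/w8.png")[80:260,150:360],(560,480)); b=cv2.resize(d[:,:,::-1],(240,210)); 
cv2.imwrite("pics/w8b.png",np.hstack([a,np.vstack([b,np.zeros((270,240,3),np.uint8)])]))
E
```

```text
time_s: 14.17
tcp_pos: [0.5212, 0.2395, 0.1228]
time_s: 14.83
tcp_pos: [0.658, 0.165, 0.1185]
ee_rot: [[1.0, -0.019, -0.001], [-0.019, -1.0, -0.0], [-0.001, 0.0, -1.0]]
wrist_force: [-0.8, -0.4, 1.1]
gripper_width: 0.699
[0.65778787 0.16540695 0.11875835]
```

View pics/w8b.png

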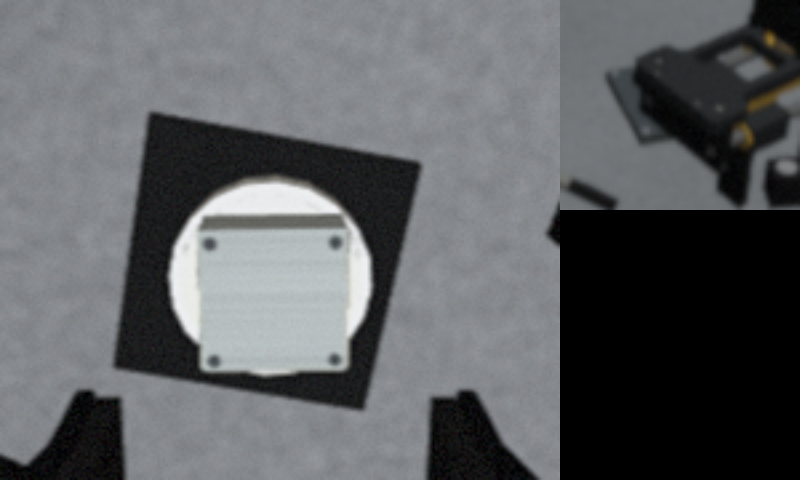

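Chamber undisturbed: screws at (209,243),(335,242),(335,360),(214,361), and the large dish spans x 169–373. The small-round insert is hidden by the gripper in the scene view.

```bash
python3 - <<'E'
from h import *
c=shot("wrist"); print(r.sense()["tcp_pos"])
f=lambda p:(np.array(p)/2.6667+[150,80])/.64
sc(c,f([(209,243),(335,242),(335,360),(214,361)]),.043)
sc(c,f([(169,277),(373,277)]),.021); sc(c,f([(271,176),(271,376)]),.021)
E
```

```text
[0.65784961 0.16572681 0.11919459]
[658.2 166.1] [(-90.6, 36.2), (-179.9, 36.4), (89.4, 36.2), (0.0, 36.4)]
[659.6 166.8] [(-91.1, 64.5), (88.9, 64.5)]
[658.8 166.8] [(178.8, 66.0), (-1.2, 66.0)]
```

Good alignment. Down to TCP z ≈ 0.020 and close.

```bash
python3 -m jog '{"delta_pos":[[0.5,0.5,-25],[0,0,-30],[0,0,-22],[0,0,-12],[0,0,-6],[0,0,-4],[0,0,0],[0,0,0]],"rot":[[0,0,1],[0,0,0],[0,0,0],[0,0,0],[0,0,0],[0,0,0],[0,0,0],[0,0,0]],"grip":[70,70,70,70,70,70,70,70]}' | head -2
python3 -m jog '{"delta_pos":[[0,0,0],[0,0,0],[0,0,0],[0,0,0],[0,0,0],[0,0,0]],"rot":[[0,0,0],[0,0,0],[0,0,0],[0,0,0],[0,0,0],[0,0,0]],"grip":[35,35,35,35,35,35]}'
```

```text
time_s: 15.65
tcp_pos: [0.6601, 0.166, 0.0213]
time_s: 16.15
tcp_pos: [0.6596, 0.1656, 0.0206]
ee_rot: [[1.0, -0.002, 0.001], [-0.002, -1.0, 0.0], [0.001, -0.0, -1.0]]
wrist_force: [-0.6, -0.1, 2.7]
gripper_width: 0.499
```

```bash
python3 -m jog '{"delta_pos":[[0,0,10],[0,0,25],[0,0,35],[0,-8,35],[-2,-20,5],[-4,-36,0],[-4,-40,0],[-4,-40,0],[-4,-40,0],[-4,-40,0]],"rot":[[0,0,0],[0,0,0],[0,0,0],[0,0,0],[0,0,2],[0,0,2],[0,0,2],[0,0,2],[0,0,2],[0,0,2]],"grip":[35,35,35,35,35,35,35,35,35,35]}' | head -2
python3 -m jog '{"delta_pos":[[-4,-40,0],[-4,-32,0],[0,-20,-10],[0,-10,-10],[0,-5,-5],[0,0,0],[0,0,0],[0,0,0]],"rot":[[0,0,2],[0,0,0],[0,0,0],[0,0,0],[0,0,0],[0,0,0],[0,0,0],[0,0,0]],"grip":[35,35,35,35,35,35,35,35]}'
python3 - <<'E'
from h import *
c=shot("wrist","pics/w9.png"); print(r.sense()["tcp_pos"])
cv2.imwrite("pics/w9b.png",cv2.resize(cv2.imread("pics/w9.png"),(800,600)))
E
```

```text
time_s: 16.98
tcp_pos: [0.6364, -0.0601, 0.1301]
time_s: 17.65
tcp_pos: [0.6298, -0.1642, 0.1051]
ee_rot: [[0.97, 0.242, 0.0], [0.242, -0.97, -0.0], [0.0, 0.0, -1.0]]
wrist_force: [0.1, 0.3, -0.9]
gripper_width: 0.501
[ 0.62989973 -0.1641644   0.10536956]
```

View pics/w9b.png

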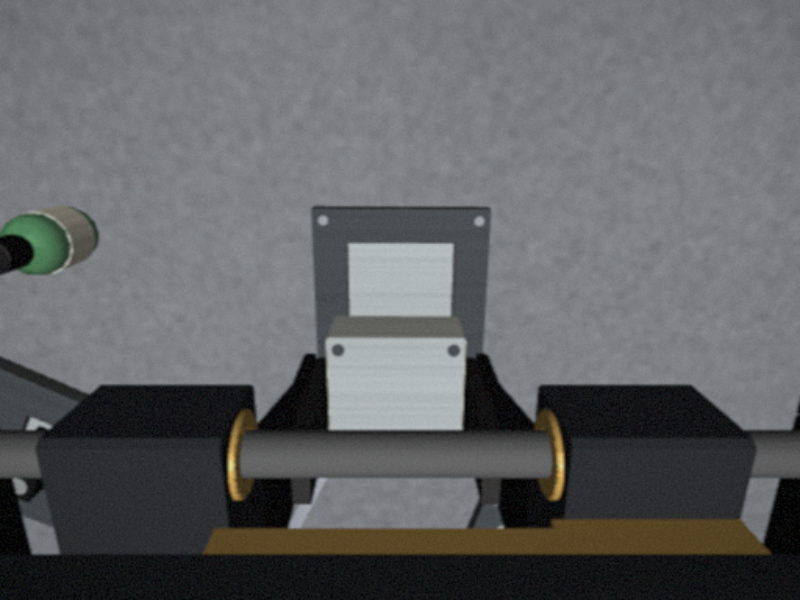

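Insert screws are at (322,220),(479,221), and the held chamber's screws at (338,350),(454,350). The chamber is parallel to the recess, and the bottle (at left) is untouched.

```bash
python3 - <<'E'
from h import *
c=shot("wrist"); s=r.sense(); print(s["tcp_pos"]); u=s["ee_rot"][:2,0]*1000
sc(c,[(322,220),(479,221)],.010); sc(c,[(338,350),(454,350)],.128)
A=ray(c,np.array([(322,220),(479,221)])*.64,.010).mean(0)*1000-.040*u
B=ray(c,np.array([(338,350),(454,350)])*.64,.128).mean(0)*1000-.018*u
print(A,B,A-B)
E
```

```text
[ 0.62988779 -0.16423407  0.10546354]
[ 667.9 -157.6] [(-76.4, 80.7), (103.6, 80.7)]
[ 646.7 -160.2] [(-76.1, 36.1), (103.9, 36.1)]
[ 629.08932362 -167.24267683] [ 629.20668121 -164.53938798] [-0.11735758 -2.70328885]
```

```bash
python3 -m jog '{"delta_pos":[[0,-1.5,-25],[0,-1,-28],[0,0,-20],[0,0,-12],[0,0,-6],[0,0,-3],[0,0,-2],[0,0,0],[0,0,0]],"rot":[[0,0,0],[0,0,0],[0,0,0],[0,0,0],[0,0,0],[0,0,0],[0,0,0],[0,0,0],[0,0,0]],"grip":[35,35,35,35,35,35,35,35,35]}'
```

```text
time_s: 18.5
tcp_pos: [0.6302, -0.1681, 0.0101]
ee_rot: [[0.971, 0.24, 0.002], [0.24, -0.971, -0.0], [0.002, 0.001, -1.0]]
wrist_force: [-0.5, -0.1, -0.9]
gripper_width: 0.502
```

```bash
python3 -m jog '{"delta_pos":[[0,0.5,-2],[0,0,-2],[0,0,-1],[0,0,0],[0,0,0]],"rot":[[0,0,0],[0,0,0],[0,0,0],[0,0,0],[0,0,0]],"grip":[35,35,35,35,35]}'
```

```text
time_s: 18.92
tcp_pos: [0.6292, -0.1676, 0.0038]
ee_rot: [[0.971, 0.24, -0.0], [0.24, -0.971, -0.0], [-0.0, -0.0, -1.0]]
wrist_force: [0.1, 0.2, -1.6]
gripper_width: 0.505
```

```bash
python3 -m jog '{"delta_pos":[[0,0,0],[0,0,0],[0,0,0],[0,0,0],[0,0,20],[0,0,35],[0,0,40],[1,15,31],[3,36,0],[4,40,0]],"rot":[[0,0,0],[0,0,0],[0,0,0],[0,0,0],[0,0,0],[0,0,0],[0,0,0],[0,0,0],[0,0,-2],[0,0,-2]],"grip":[70,70,70,70,70,100,100,100,100,100]}' | head -2
python3 -m jog '{"delta_pos":[[4,40,0],[4,40,0],[4,40,0],[4,40,0],[4,36,0],[3,25,0],[2,14,0],[1,7,0],[0,0,0],[0,0,0]],"rot":[[0,0,-2],[0,0,-2],[0,0,-2],[0,0,0],[0,0,0],[0,0,0],[0,0,0],[0,0,0],[0,0,0],[0,0,0]],"grip":[100,100,100,100,100,100,100,100,100,100]}'
python3 - <<'E'
from h import *
c=shot("wrist","pics/w10.png"); print(r.sense()["tcp_pos"]); g=cv2.cvtColor(c["frame"],cv2.COLOR_RGB2GRAY)
p=proj(c,[[.6592,.1668,.021]])[0]; print(p,g[int(p[1]),int(p[0])])
for lo in(185,200):
    rc,k=blob(c,p,.021,lo=lo,win=60); print(rc)
E
```

```text
time_s: 19.75
tcp_pos: [0.6387, -0.0771, 0.1334]
time_s: 20.58
tcp_pos: [0.663, 0.1645, 0.1297]
ee_rot: [[0.998, 0.067, -0.001], [0.067, -0.998, -0.0], [-0.001, 0.0, -1.0]]
wrist_force: [0.6, 0.5, -0.5]
gripper_width: 1.004
[0.6630571  0.1639386  0.12979503]
[250.01485433 186.31973429] 228
((659.0014038085938, 166.68801879882812), (61.528594970703125, 61.64627456665039), 3.7902896404266357)
((659.44140625, 166.64138793945312), (61.14419174194336, 60.770843505859375), 48.719749450683594)
```

```bash
python3 -m jog '{"delta_pos":[[-2,1.5,-25],[-2,1,-35],[0,0,-30],[0,0,-18],[0,0,-10],[0,0,-5],[0,0,-3],[0,0,0],[0,0,0]],"rot":[[0,0,0],[0,0,0],[0,0,0],[0,0,0],[0,0,0],[0,0,0],[0,0,0],[0,0,0],[0,0,0]],"grip":[100,100,100,100,100,100,100,100,100]}'
python3 -m jog '{"delta_pos":[[0,0,0],[0,0,0],[0,0,0],[0,0,0],[0,0,0],[0,0,0]],"rot":[[0,0,0],[0,0,0],[0,0,0],[0,0,0],[0,0,0],[0,0,0]],"grip":[60,60,60,60,60,60]}'
```

```text
time_s: 21.38
tcp_pos: [0.6603, 0.1681, 0.0054]
ee_rot: [[0.998, 0.068, 0.003], [0.068, -0.998, 0.001], [0.003, -0.001, -1.0]]
wrist_force: [0.2, 0.7, 0.2]
gripper_width: 0.998
time_s: 21.88
tcp_pos: [0.6593, 0.168, 0.0042]
ee_rot: [[0.998, 0.068, 0.0], [0.068, -0.998, -0.0], [0.0, 0.0, -1.0]]
wrist_force: [0.8, -0.4, 1.6]
gripper_width: 0.723
```

```bash
python3 -m jog '{"delta_pos":[[0,0,10],[0,0,25],[0,0,35],[0,0,40],[-6,-14,15],[-11,-28,0],[-15,-37,0],[-15,-37,0],[-15,-37,0],[-15,-37,0]],"rot":[[0,0,0],[0,0,0],[0,0,0],[0,0,0],[0,0,0],[0,0,0],[0,0,0],[0,0,0],[0,0,0],[0,0,0]],"grip":[60,60,60,60,60,60,60,60,60,60]}' | tail -3
python3 -m jog '{"delta_pos":[[-15,-37,0],[-15,-37,0],[-15,-37,0],[-15,-37,0],[-15,-37,0],[-15,-36,0],[-10,-25,-10],[-6,-15,-10],[-3,-7,0],[0,0,0]],"rot":[[0,0,0],[0,0,0],[0,0,0],[0,0,0],[0,0,0],[0,0,0],[0,0,0],[0,0,0],[0,0,0],[0,0,0]],"grip":[60,60,60,60,60,60,60,60,60,60]}'
python3 -m jog '{"delta_pos":[[0,0,0],[0,0,0]],"rot":[[0,0,0],[0,0,0]],"grip":[60,60]}'
python3 - <<'E'
from h import *
c=shot("wrist","pics/w11.png"); print(r.sense()["tcp_pos"])
print(proj(c,[[.472,-.2925,.008]])/.64)
cv2.imwrite("pics/w11b.png",cv2.resize(cv2.imread("pics/w11.png"),(800,600)))
E
```

```text
ee_rot: [[0.998, 0.069, 0.001], [0.069, -0.998, 0.0], [0.001, -0.0, -1.0]]
wrist_force: [1.2, -0.8, -1.3]
gripper_width: 0.721
time_s: 23.55
tcp_pos: [0.4723, -0.2911, 0.1088]
ee_rot: [[0.998, 0.066, -0.001], [0.066, -0.998, 0.0], [-0.001, -0.0, -1.0]]
wrist_force: [-0.2, 0.7, -0.8]
gripper_width: 0.717
time_s: 23.72
tcp_pos: [0.4742, -0.2894, 0.1097]
ee_rot: [[0.998, 0.069, 0.001], [0.069, -0.998, -0.0], [0.001, 0.001, -1.0]]
wrist_force: [-0.0, -0.0, -1.3]
gripper_width: 0.723
[ 0.47428038 -0.28918952  0.10963629]
[[400.65479369 293.09132295]]
```

View pics/w11b.png

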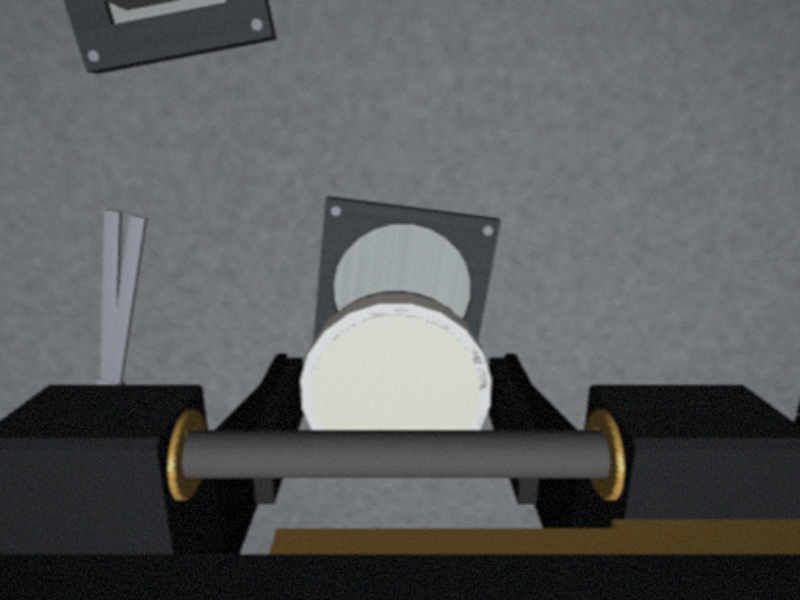

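Recess spans x 334–470 with its far edge at y 223; plate screws at (336,211),(488,231). The held dish spans x 301–491, far edge at y 304, level between the pads.

```bash
python3 - <<'E'
from h import *
c=shot("wrist"); s=r.sense(); print(s["tcp_pos"]); u=s["ee_rot"][:2,0]*1000
f=lambda p,z:ray(c,np.array(p)*.64,z).mean(0)*1000
X=ray(c,np.array([(336,211),(488,231)])*.64,.010)*1000; d=X[1]-X[0]; n=np.array([d[1],-d[0]])/np.hypot(*d); n*=-np.sign(n@u)
print("plate",X.mean(0)+40*n,np.hypot(*d))
print("recess far-38",f([(403,223)],.006)-.038*u, "lat",f([(334,285),(470,285)],.008))
print("dish far-32",f([(396,304)],.1265)-.032*u,"lat",f([(301,385),(491,385)],.1265),np.hypot(*(f([(301,385)],.1265)-f([(491,385)],.1265))))
E
```

```text
[ 0.47420946 -0.28912557  0.10953531]
plate [ 472.4402664  -293.07760157] 80.23435019810178
recess far-38 [ 472.43795364 -293.48459034] lat [ 476.70615119 -292.72656973]
dish far-32 [ 472.6944878  -289.46394981] lat [ 476.51428636 -289.18604695] 62.753051205031475
```

```bash
python3 -m jog '{"delta_pos":[[0,-2,-25],[0,-2,-28],[0,0,-20],[0,0,-12],[0,0,-7],[0,0,-4],[0,0,-2],[0,0,0],[0,0,0]],"rot":[[0,0,0],[0,0,0],[0,0,0],[0,0,0],[0,0,0],[0,0,0],[0,0,0],[0,0,0],[0,0,0]],"grip":[60,60,60,60,60,60,60,60,60]}'
```

```text
time_s: 24.57
tcp_pos: [0.474, -0.2941, 0.0117]
ee_rot: [[0.998, 0.068, 0.002], [0.068, -0.998, -0.001], [0.002, 0.001, -1.0]]
wrist_force: [0.3, -0.3, -0.6]
gripper_width: 0.719
```

```bash
python3 -m jog '{"delta_pos":[[0,0.5,-2],[0,0,-2],[0,0,-0.5],[0,0,0],[0,0,0]],"rot":[[0,0,0],[0,0,0],[0,0,0],[0,0,0],[0,0,0]],"grip":[60,60,60,60,60]}'
```

```text
time_s: 24.98
tcp_pos: [0.4732, -0.2936, 0.0064]
ee_rot: [[0.998, 0.068, 0.0], [0.068, -0.998, -0.0], [0.0, 0.0, -1.0]]
wrist_force: [-0.6, -0.4, -0.3]
gripper_width: 0.722
```

```bash
python3 -m jog '{"delta_pos":[[0,0,-1],[0,0,0],[0,0,0],[0,0,0],[0,0,0],[0,0,20],[0,0,35],[0,0,40],[0,0,40],[0,0,40]],"rot":[[0,0,0],[0,0,0],[0,0,0],[0,0,0],[0,0,0],[0,0,0],[0,0,0],[0,0,0],[0,0,0],[0,0,0]],"grip":[60,90,90,90,90,90,90,90,90,90]}'
python3 -m jog '{"delta_pos":[[-15,-10,30],[-30,-15,10],[-30,-15,0],[-15,-10,0],[0,0,0],[0,0,0]],"rot":[[0,0,0],[0,0,0],[0,0,0],[0,0,0],[0,0,0],[0,0,0]],"grip":[90,90,90,90,90,90]}'
python3 - <<'E'
from h import *
a=shot("scene","pics/s9.png")["frame"][105:300,60:360]; b=shot("side","pics/d9.png")["frame"][110:340,210:345]; cv2.imwrite("pics/w12.png",shot("wrist")["frame"][:,:,::-1])
cv2.imwrite("pics/f9.png",np.hstack([cv2.resize(a,(500,325)),np.vstack([cv2.resize(b,(191,325))])])[:,:,::-1])
E
```

```text
time_s: 25.82
tcp_pos: [0.4728, -0.2934, 0.1824]
ee_rot: [[0.998, 0.068, -0.0], [0.068, -0.998, -0.0], [-0.0, 0.0, -1.0]]
wrist_force: [0.9, 0.3, -0.4]
gripper_width: 0.898
time_s: 26.32
tcp_pos: [0.3826, -0.3439, 0.2207]
ee_rot: [[0.998, 0.066, 0.001], [0.066, -0.998, -0.0], [0.001, 0.0, -1.0]]
wrist_force: [-0.5, 0.0, 0.5]
gripper_width: 0.901
```

View pics/f9.png

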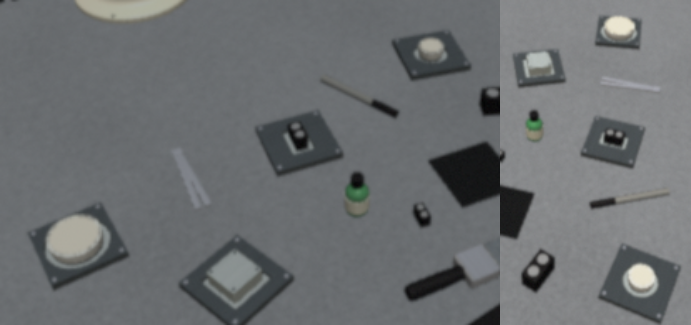

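All four holders sit in their recesses and the bottle stands. A numeric check of the tops follows, each cast onto its expected height.

```bash
python3 - <<'E'
from h import *
T=dict(L=(.4724,-.2932,.022,170),R=(.4377,.2808,.022,170),Q=(.629,-.167,.026,160))
for n in("scene","side"):
    c=shot(n); g=cv2.cvtColor(c["frame"],cv2.COLOR_RGB2GRAY)
    for k,(x,y,z,lo) in T.items():
        p=proj(c,[[x,y,z]])[0]; v=int(g[int(p[1]),int(p[0])])
        rc,_=blob(c,p,z,lo=v-18,win=30); print(n,k,v,"off",(np.array(rc[0])-[x*1000,y*1000]).round(1),np.round(rc[1],1))
E
cat > /tmp/x.py <<'E'
E
python3 - <<'E'
import cv2,numpy as np
a=cv2.imread('pics/s9.png');b=cv2.imread('pics/d9.png')
def cr(i,x,y):return cv2.resize(i[int(y)-24:int(y)+24,int(x)-30:int(x)+30],(200,160),interpolation=cv2.INTER_CUBIC)
S=[(107,250),(202,270),(239,188),(319,136)];D=[(294,132),(237,157),(290,208),(309,307)]
cv2.imwrite('pics/f10.png',np.vstack([np.hstack([cr(a,*p) for p in S]),np.hstack([cr(b,*p) for p in D])]))
E
```

```text
scene L 172 off [ 0.2 -2.4] [56.7 58.5]
scene R 172 off [ 0.3 -1.9] [27.4 24.5]
scene Q 142 off [ 0.2 -2.6] [42.1 42.2]
side L 229 off [-0.4  2.4] [54.1 51.3]
side R 226 off [-1.   1.8] [34.  30.6]
side Q 187 off [-3.5  0.6] [41. 38.]
```

View pics/f10.png

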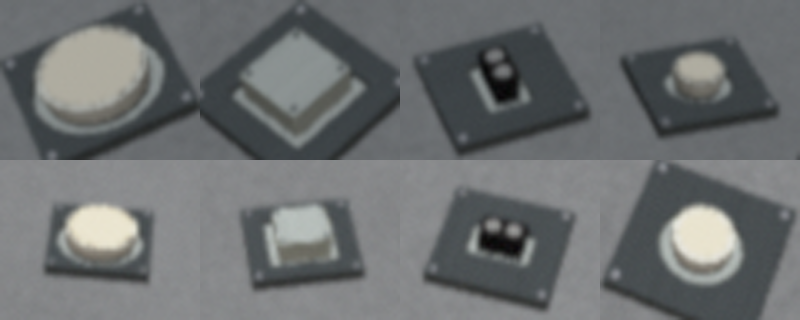

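The crops show all four upright, flat and clear of the recess walls, with floor visible around each. The offsets average about 0–2 mm, well inside the 10 mm limit.

```bash
python3 -c "
from station import finish_job
print(finish_job())"
```

```text
the job is handed in; nothing more can be done
None
```

I took the pile apart from the top down, set each of the four holders in its own insert, and handed the job in. It took about 27 s of robot time, and no verdict was reported.

**Last checks:**
- **Placing:** The final crops from both cameras show all four holders upright and clear of the recess walls.
- **Centres:** The two dishes and the chamber measured within about 3.5 mm of their inserts in each view, and within about 2 mm on average. I checked the block by eye only at the end. Before lowering it I measured it 3 mm off and corrected that.
- **Height:** I did not measure the final heights directly. By the tool height at release, the undersides were about 4–4.5 mm above the bench.
- **Bottle and forces:** The oil bottle still stands. The wrist force readings never passed about 4 N, and the gripper ended clear and open.

**What disagreed:**
- **Fingertips:** They appeared about 10 mm behind the reported tool point, not 25 mm ahead as stated. The first grasp closed above the block without touching it, so I used the observed offset for the rest of the job.
- **Cameras:** The scene and side cameras differed by about 4–5 mm in y. I positioned from the wrist camera, which fell between the two.

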